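Tag the pony-shoe carrier with a sprung clip and hold it up level

TASK

Squeeze the yellow sprung clip off its parking bracket and let it snap onto the top edge of the carrier's green end plate, pushed well down and square to the plate, while the carrier still stands on the bench. Then take the carrier by the middle of its wooden bar, lift it at least 10 cm clear of the bench with both shoes inside, and finish still holding it there, steady and level. Leave the creaser and the mallet where they lie.

Things in the scene. Friction and masses are not known exactly. Their poses are not given: they have to be found in the camera images.
- carrier: Loose aluminium shoe carrier, 0.4 kg (0.83 kg laden). Origin: centre of underside; z up, x along it to the green end. Floor 240 (x) by 116 (y) by 4 mm, side rims 18 mm high, a 14 mm rib across the middle. Upright end plates, 4 mm thick (x), 90 mm wide (y), top edges 90 mm above the underside: green at x = +118 mm, bare at x = -118 mm; a wooden bar runs between them.
- handle (a point): Middle of the carrier's wooden bar, 60 mm above the underside, where it is gripped. Bar 12 mm wide (carrier y), 16 mm tall, 232 mm long (carrier x), top 22 mm below the plates' top edges. Axes as the carrier's. The laden centre of mass lies within 15 mm of this point along the bar: grip firmly (about 40 N).
- green_edge (a point): Middle of the top edge of the green end plate (carrier x = +118 mm, 90 mm above the underside); axes as the carrier's: x across the 4 mm plate, y along the edge (45 mm to either side), z up.
- clip: Yellow sprung clip, 70 g, astride the bracket's plate, jaws down. Origin: midway between the jaw tips, at their lower end; z up, x across the jaws, y along the clipped edge. 24 mm wide (y), 80 to 84 mm tall; half a turn about z looks the same. Two levers either side of a dark spacer whose underside is 14 mm above the jaw tips: an edge goes in 14 mm at most. Let go, the jaws shut to 3 mm.
- clip_grip (a point): Midway between the clip's handles, 66 mm above the jaw tips; squeeze here along the clip's x. Let go, the handles lean out: 43 mm over their outer faces here, 51 mm at the top. Squeezed fully (7 N a side; 25 N holds it firmly on its stops) they stand parallel, 24 mm over all, and the jaws are 24 mm apart at the tips, 16 mm at the spacer. Axes as the clip's.
- lever_a (a joint): Turn of the clip's lever on its +x side, rad: 0 shut, about 0.03 on a 4 mm plate, 0.30 fully squeezed. Sprung shut.
- lever_b (a joint): The same for the lever on the clip's -x side.
- bracket: Fixed parking bracket: steel foot 90 (x) by 100 (y) by 8 mm with an upright steel plate 4 mm thick (x), 90 mm long (y), top edge 50 mm above the bench. Origin: centre of its underside. The clip starts fully down on this edge.
- shoe_a: Loose bright steel pony shoe, 92 mm wide, 95 mm long, 7 mm thick, 180 g, lying in the carrier's bay by the green plate. Origin: centre of its underside, toe to +x.
- shoe_b: The same, lying in the bay by the bare plate.
- creaser: Bystander: loose steel creaser with red handle, 265 mm long along its x, 20 mm tall. Origin: where the handle meets the shank, underside.
- mallet: Bystander: loose stubby mallet, copper head 42 mm in diameter, wooden handle along its x, 206 mm long. Origin on the underside.
There are look-alikes about, which are no part of the job. Leave any blue, purple or red look-alike of the shoe_a alone.

How it is judged (in metres and radians):
On the way:
1. the clip grips the top edge of the green end plate, let go, with the carrier standing on the bench (x of clip in the frame of green_edge between -0.006 and 0.006 m and y of clip in the frame of green_edge between -0.04 and 0.04 m and z of clip in the frame of green_edge between -0.02 and -0.007 m and angle between the z axis of clip and the z axis of carrier, either way round below 0.25 rad and angle between the x axis of clip and the x axis of carrier, either way round below 0.25 rad and value of joint each of lever_a, lever_b below 0.12 rad and contact force between clip and the fingers below 0.1 N and height (world z) of carrier below 0.006 m and angle between carrier's own z axis and vertical below 0.06 rad), for 0.2 s.
At the end, for the whole second after the job is handed in: Carrier held by the fingers alone, underside over 80 mm up, tilt under 0.12 rad, at rest (30 mm/s, 0.15 rad/s), both shoes in their bays; the clip, let go, grips the green edge: within 6 mm across and 40 mm along of its middle, jaw tips 7 to 20 mm below it, square to 0.25 rad, levers under 0.12 rad (x of clip in the frame of green_edge between -0.006 and 0.006 m and y of clip in the frame of green_edge between -0.04 and 0.04 m and z of clip in the frame of green_edge between -0.02 and -0.007 m and angle between the z axis of clip and the z axis of carrier, either way round below 0.25 rad and angle between the x axis of clip and the x axis of carrier, either way round below 0.25 rad and value of joint each of lever_a, lever_b below 0.12 rad and contact force between clip and the fingers below 0.1 N and x of shoe_a in the frame of carrier between 0.02 and 0.1 m and y of shoe_a in the frame of carrier between -0.03 and 0.03 m and z of shoe_a in the frame of carrier between -0.002 and 0.012 m and x of shoe_b in the frame of carrier between -0.1 and -0.02 m and y of shoe_b in the frame of carrier between -0.03 and 0.03 m and z of shoe_b in the frame of carrier between -0.002 and 0.012 m and height (world z) of carrier above 0.08 m and angle between carrier's own z axis and vertical below 0.12 rad and linear speed of carrier below 0.03 m/s and angular speed of carrier below 0.15 rad/s and contact force between carrier and the fingers above 3 N and contact force between carrier and bracket below 0.1 N); the arm keeps its last pose, push and grip.
It fails at once if the carrier is tipped by more than 0.3 rad (angle between carrier's own z axis and vertical above 0.3 rad).
It fails at once if the creaser or mallet is shifted by more than 20 mm (distance of any of creaser, mallet from where it was at the start of the episode above 0.02 m).
It also fails if it takes over 58 s, if anything falls off the work surface, if the arm or the gripper's body presses on something with over 40 N, if the wrist force passes 120 N, or if a joint passes its speed limit or range.

ROBOT

A 6-joint arm with a two-finger parallel gripper is mounted at the origin on the work surface. World frame = base frame: x ahead of the robot, y to its left, z up, the work surface at z = 0. Lengths are in mm, angles in degrees, forces in N, time in s.
With the tool pointing down it reaches from about 400 to 825 mm from the base axis. Payload 7 kg.
Tool frame: the origin (TCP) lies on the front face of the gripper's body, between the roots of the fingers; the fingertips stand 66 mm ahead of it and the grasp point (between the pads) lies arm.grip_depth ahead of it (arm.grip_depth is the distance from the TCP to the grasp point, in mm); z points along the fingers, y is the line along which they close (so a half turn about z gives the same grasp; the last joint's range is limited). The gripper opens to 88 mm and grips with 3 to 60 N. Pads are 19 mm wide; open, the fingers measure 130 mm over their backs; the gripper's body (78 mm by 193 mm) begins 47 mm behind the grasp point.
Start: joints at [-49.899, 20.546, 0.682, 0, -70.136, -16.507], TCP at [270.147, -618.56, 292.161] pointing down, gripper open.
Joint ranges: [-176.03, 176.03], [-82.01, 121.73], [-58.28, 71.71], [-173.87, 95.51], [-174.79, -0.11], [-173.66, 173.66]. Speed limits (degrees/s): [136.94, 136.94, 172.46, 180, 180, 180].

INTERFACE

Orientations are given as [roll, pitch, yaw] about the fixed x, y, z axes, in that order (R = Rz(yaw) Ry(pitch) Rx(roll)).
In Python, from station import arm gives the robot as it stands. The module is installed in compiled form; this text tells all that it offers.
- The arm moves only by the tool play_rows, never from a script. Its argument "commands" is a list of rows, each a list of 7 numbers: the turn, a rotation vector about the tool's x, y, z as a fraction of full scale, then the shift along the tool's x, y, z as a fraction of full scale, then the opening, from 0 (shut) to 1 (fully open). A call has exactly 5 rows; each row is the pose to reach, as a shift and turn from the pose commanded when the call began, along the tool's axes at that moment; what a row does not reach only later rows make up. Full scale, the value 1, is 10 cm for a shift and 30 degrees for a turn. A row lasts 1/10 s, in which the tool goes at most 50 mm and 8.59 degrees, less where a joint would pass 70% of its speed; a pose out of reach is approached as far as the arm can. A call with a number of a shift or a turn outside -1 to 1 is refused whole. A call with a gripper value outside its range is refused whole. The fingers move at their own pace and stop on an object; "grip_force" is the grip in N (left out, the last holds). Time passes only in rows, so rows that repeat a pose let the fingers close, or fill a call up. It gives the time, the measured TCP pose, the force, the opening and the grip force at its end, in the units of the state.
- arm.get_obs(): the state, without advancing time (a new reading comes with each control period).
- arm.camera(name): name is "scene" or "top" or "wrist"; returns the picture (480x640x3 uint8, red, green, blue); there is no depth.
- arm.camera_params(name): a dict with "fovy" (degrees; the focal length in pixels is half the picture's height over the tangent of half this angle, whatever the lens; pixels are square), "cx", "cy" (the principal point, pixels), "k1" (the pictures are not rectified: a ray, as slopes to the right and down, at radius r is drawn at 1 + k1 r^2 times it, then the intrinsics apply), "view" (4x4, takes a point from world to camera coordinates). Camera axes: x right, y down, z forward; pixel columns grow to the right and rows downward; lengths in mm; the calibration is good to about 2 mm. A picture is of the moment at which its call begins: read the wrist's pose just before it. camera_params takes no time and is no camera call; for the wrist camera it gives the pose at the moment of the call.
- arm.sign_off(): hands the job in; it is judged then, once.
The state is a dict: "time": time; "joint_pos": joint angles; "joint_vel": joint speeds; "effort": joint torques, N m; "tcp_pos": TCP position; "orientation": TCP orientation; "ft_force": force on the tool from outside, world axes, zero at the start; "moment": the same for the moment, N m; "gripper_width": finger opening in mm; "grasp_force": force on a finger pad.
Only numpy, scipy, OpenCV 4.12 (cv2) and the standard library are available. Lean on these libraries where they do the work, as an engineer would, in place of code of your own. Each camera call takes 0.05 s, during which the arm holds its last target. There are 200 camera calls.

## Working session

There is one attempt and no reset: what is moved stays moved. The work goes in short steps, Python scripts to look and compute and a tool call to move; the robot and the scene stay as the last step left them, time stands still between calls to the robot, and variables do not carry over. Pictures are saved under pics/ and viewed, at most 10 in all, crops included, and the job is handed in when it is done.

Besides the shell and the picture viewer there is one more tool, called after "Request:" as name([rows], argument=value, ...), one row to a line, values as JSON. play_rows: Moves the arm, as the interface text tells. Shift numbers are shares of 10 cm and turn numbers shares of 30 degrees, none past 1 either way. Its arguments: {"type":"object","properties":{"commands":{"type":"array"},"grip_force":{"type":"number"}},"required":["commands"]}

```bash
mkdir -p pics; cat > h.py <<'E'
import numpy as np, cv2
from station import arm
def save(name,fn):
    im=arm.camera(name); cv2.imwrite('pics/'+fn,im[:,:,::-1]); return im
def K(p):
    f=240/np.tan(np.radians(p['fovy'])/2); return np.array([[f,0,p['cx']],[0,f,p['cy']],[0,0,1.]]), np.array([p['k1'],0,0,0,0.])
def proj(p,P):
    k,d=K(p); V=np.array(p['view']); r,_=cv2.Rodrigues(V[:3,:3])
    return cv2.projectPoints(np.array(P,float).reshape(-1,1,3),r,V[:3,3],k,d)[0].reshape(-1,2)
def back(p,uv,z):
    k,d=K(p); V=np.array(p['view']); n=cv2.undistortPoints(np.array(uv,float).reshape(-1,1,2),k,d).reshape(-1,2)
    R=V[:3,:3]; c=-R.T@V[:3,3]; D=np.c_[n,np.ones(len(n))]@R
    return c+D*((np.asarray(z)-c[2])/D[:,2])[:,None]
E
python3 - <<'E'
from h import *
for n in('scene','top','wrist'):
    p=arm.camera_params(n); save(n,n+'0.png'); print(n,p['fovy'],p['k1'],(-np.array(p['view'])[:3,:3].T@np.array(p['view'])[:3,3]).round())
print(arm.grip_depth,arm.get_obs())
E
```

```text
scene 49.3889111973728 -0.15192740323038387 [1211.  437.  844.]
top 43.460259034230845 -0.14253637774912195 [ 507.  -26. 1218.]
wrist 71.49479553590571 -0.030694948791405413 [ 209. -644.  385.]
46.800000000000004 {'time': 0.15, 'joint_pos': array([-4.98991717e+01,  2.05820921e+01,  6.46361695e-01, -1.46044346e-02,
       -7.01352202e+01, -1.65034589e+01]), 'joint_vel': array([ 0.04422364, -0.14448842,  0.10022771,  0.09465902, -0.03111063,
        0.10365349]), 'effort': array([ 1.40007185e-03, -5.83277249e+01,  2.93292743e+01,  7.00119272e+00,
        8.83120723e-03, -1.02359538e-04]), 'tcp_pos': array([ 270.04267627, -618.32409915,  291.44106309]), 'orientation': array([ 1.79928072e+02, -6.99164958e-03, -1.56407597e+02]), 'ft_force': array([-0.19302916, -0.15199918, -0.05095051]), 'moment': array([-0.05191791, -0.03923918, -0.01438123]), 'grasp_force': 0.0, 'gripper_width': 87.56935302140593}
```

View pics/top0.png

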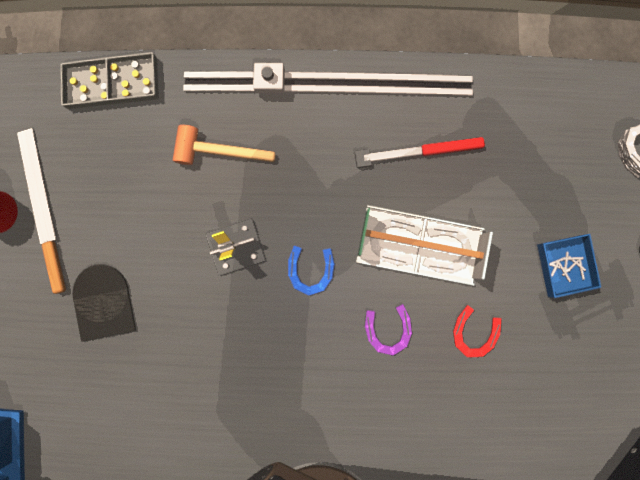

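View pics/scene0.png

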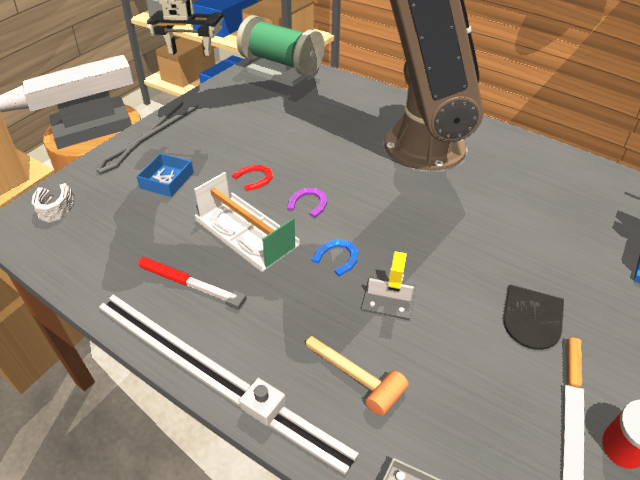

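The top view shows the bracket at about (236,247) with the yellow clip at (222,245). The carrier bar runs from (367,233) to (483,256), with the green plate at (363,232) and the bare plate at (487,256). The scene view agrees: clip (398,270), green plate (280,243).

Things that could be mistaken:
- **Clip:** the only yellow upright piece is at (222,245). The yellow dots in the tray at (108,80) are pins.
- **Shoes:** the loose blue (311,270), purple (388,330) and red (478,332) ones are decoys. The real ones are in the carrier.

Next is a close crop.

```bash
python3 - <<'E'
from h import *
t=cv2.imread('pics/top0.png'); s=cv2.imread('pics/scene0.png')
a=cv2.resize(t[205:285,195:275],(400,400),interpolation=cv2.INTER_CUBIC)
b=cv2.resize(s[240:320,350:430],(400,400),interpolation=cv2.INTER_CUBIC)
c=cv2.resize(t[200:290,350:500],(333,200),interpolation=cv2.INTER_CUBIC)
d=cv2.resize(s[170:270,185:305],(240,200),interpolation=cv2.INTER_CUBIC)
o=np.zeros((600,800,3),np.uint8); o[:400,:400]=a;o[:400,400:]=b;o[400:,:333]=c;o[400:,400:640]=d
cv2.imwrite('pics/crop.png',o)
E
```

```text
(no output)
```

View pics/crop.png

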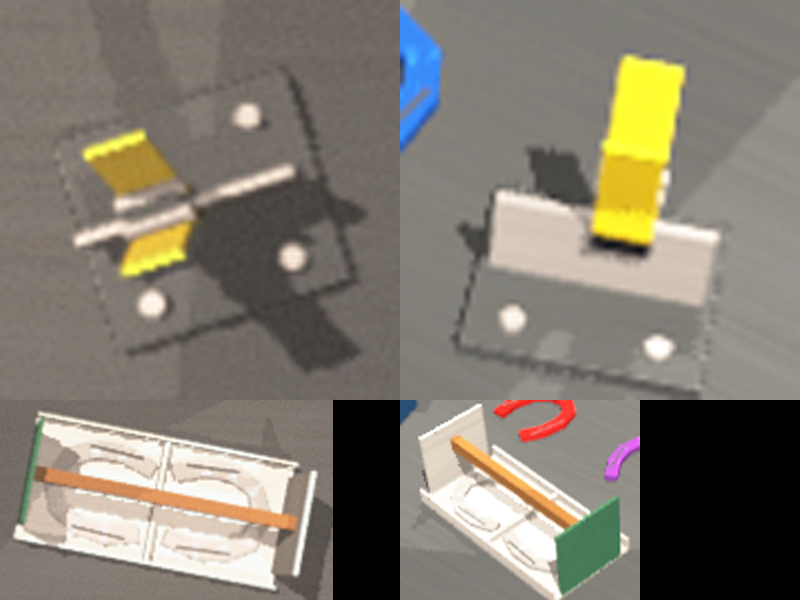

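The crop confirms the yellow clip sits off-centre on the bracket plate. The plate top runs from crop (76,241) to (294,172), and the clip handle tops are at (85–143,~143) and (122–185,~265). In the carrier, the bar runs from (36,475) to (297,523). Next I'll measure both.

```bash
python3 - <<'E'
from h import *
p=arm.camera_params('top')
pl=back(p,[(195+76/5,205+241/5),(195+294/5,205+172/5)],[50,50]);print('plate',pl.round(1),np.linalg.norm(pl[1]-pl[0]))
print('platemid',pl.mean(0).round(1),'yawY',np.degrees(np.arctan2(*(pl[0]-pl[1])[[1,0]])))
h=back(p,[(195+x/5,205+y/5) for x,y in((85,153),(143,134),(122,272),(185,258))],[118]*4);print('handles',h.round(1),h.mean(0).round(1),np.linalg.norm(h[0]-h[1]),np.linalg.norm(h[0]+h[1]-h[2]-h[3])/2)
b=back(p,[(350+x/2.22,200+(y-400)/2.22) for x,y in((36,475),(297,523))],[68,68]);print('bar',b.round(1),b.mean(0).round(1),np.linalg.norm(b[0]-b[1]),np.degrees(np.arctan2(*(b[0]-b[1])[[1,0]])))
v=arm.camera_params('wrist')['view'];o=arm.get_obs()
from scipy.spatial.transform import Rotation as R
Rt=R.from_euler('xyz',o['orientation'],degrees=True).as_matrix();V=np.array(v)
print((Rt.T@(-V[:3,:3].T@V[:3,3]-o['tcp_pos'])).round(1),(V[:3,:3]@Rt).round(2))
E
```

```text
plate [[542.  219.   50. ]
 [570.6 133.8  50. ]] 89.88854459493453
platemid [556.3 176.4  50. ] yawY 108.60412986268044
handles [[572.5 202.4 118. ]
 [579.9 180.9 118. ]
 [528.9 187.3 118. ]
 [534.5 164.  118. ]] [553.9 183.6 118. ] 22.681624408413626 47.286056368815
bar [[ 584.6  -84.1   68. ]
 [ 547.3 -311.4   68. ]] [ 565.9 -197.7   68. ] 230.3448770454048 80.69706399280075
[ 65.9   0.6 -93.3] [[-0.    1.   -0.  ]
 [-0.97 -0.   -0.25]
 [-0.25  0.    0.97]]
```

Everything fits: the plate is 89.9 mm long (90 expected), the clip is 22.7 mm wide (24) and lies on the plate line, and the bar is 230 mm (232).

- **Clip:** (554,184), clip x axis at 18.6°
- **Carrier:** (566,−198), x axis at 80.7°, which puts green_edge at about (585,−81)

I'll travel above the carrier first for a close wrist view.

Request:
play_rows([
  [0,0,0,-0.1,0.07,0,1],
  [0,0,0,-0.3,0.21,0,1],
  [0,0,0,-0.5,0.36,0,1],
  [0,0,0,-0.7,0.5,0,1],
  [0,0,0,-0.9,0.65,0,1],
])

```text
time: 0.65
tcp_pos: [327.2, -521.5, 292.0]
orientation: [180.0, 0.0, -156.4]
ft_force: [0.1, 1.1, -0.1]
gripper_width: 87.9
grasp_force: 0.0
```

Request:
play_rows([
  [0,0,0,-0.2,0.14,0,1],
  [0,0,0,-0.4,0.28,0,1],
  [0,0,0,-0.6,0.43,0,1],
  [0,0,0,-0.8,0.57,0,1],
  [0,0,0,-1,0.72,0,1],
])

```text
time: 1.15
tcp_pos: [389.9, -415.5, 292.1]
orientation: [180.0, 0.0, -156.4]
ft_force: [0.2, -0.1, 0.2]
gripper_width: 87.7
grasp_force: 0.0
```

Request:
play_rows([
  [0,0,0,-0.2,0.14,0,1],
  [0,0,0,-0.4,0.28,0,1],
  [0,0,0,-0.6,0.43,0,1],
  [0,0,0,-0.8,0.57,0,1],
  [0,0,0,-1,0.72,0,1],
])

```text
time: 1.65
tcp_pos: [452.5, -309.5, 292.2]
orientation: [180.0, 0.0, -156.4]
ft_force: [-0.6, -0.4, -0.1]
gripper_width: 87.5
grasp_force: 0.0
```

Request:
play_rows([
  [0,0,0,-0.2,0.14,0,1],
  [0,0,0,-0.4,0.28,0,1],
  [0,0,0,-0.6,0.43,0,1],
  [0,0,0,-0.8,0.57,0,1],
  [0,0,0,-1,0.72,0,1],
])

```text
time: 2.15
tcp_pos: [515.3, -203.5, 292.2]
orientation: [180.0, 0.0, -156.4]
ft_force: [0.0, 0.5, 0.1]
gripper_width: 87.8
grasp_force: 0.0
```

Request:
play_rows([
  [0,0,-0.2,-0.2,0.14,0,1],
  [0,0,-0.4,-0.4,0.28,0,1],
  [0,0,-0.6,-0.55,0.4,0,1],
  [0,0,-0.8,-0.65,0.47,0,1],
  [0,0,-0.95,-0.7,0.5,0,1],
])

```text
time: 2.65
tcp_pos: [559.4, -129.5, 292.0]
orientation: [180.0, 0.0, -127.6]
ft_force: [-0.9, -0.5, 0.6]
gripper_width: 87.5
grasp_force: 0.0
```

Request:
play_rows([
  [0,0,-0.2,0,0,0,1],
  [0,0,-0.4,0,0,0,1],
  [0,0,-0.6,0,0,0,1],
  [0,0,-0.8,0,0,0,1],
  [0,0,-0.94,0,0,0,1],
])

```text
time: 3.15
tcp_pos: [558.9, -130.5, 292.1]
orientation: [180.0, 0.0, -99.5]
ft_force: [-0.3, 0.8, 0.4]
gripper_width: 87.9
grasp_force: 0.0
```

Request:
play_rows([
  [0,0,-0.2,0,0,0,1],
  [0,0,-0.4,0,0,0,1],
  [0,0,-0.6,0,0,0,1],
  [0,0,-0.8,0,0,0,1],
  [0,0,-0.94,0,0,0,1],
])

```text
time: 3.65
tcp_pos: [558.8, -130.6, 292.1]
orientation: [180.0, 0.0, -71.3]
ft_force: [0.3, -0.9, 0.3]
gripper_width: 87.3
grasp_force: 0.0
```

```bash
python3 - <<'E'
from h import *
import pickle
p=arm.camera_params('wrist'); save('wrist','w1.png'); pickle.dump(p,open('w1.pkl','wb')); o=arm.get_obs(); print(o['time'],o['tcp_pos'],o['orientation'],o['joint_pos'])
E
```

```text
3.7 [ 558.85311451 -130.5839219   292.11905072] [ 1.79997614e+02  1.07731052e-02 -7.10609242e+01] [ 6.36616706e+00  1.10877965e+01 -1.23740364e+01 -1.08959123e-02
 -6.65428410e+01  1.25772466e+01]
```

View pics/w1.png

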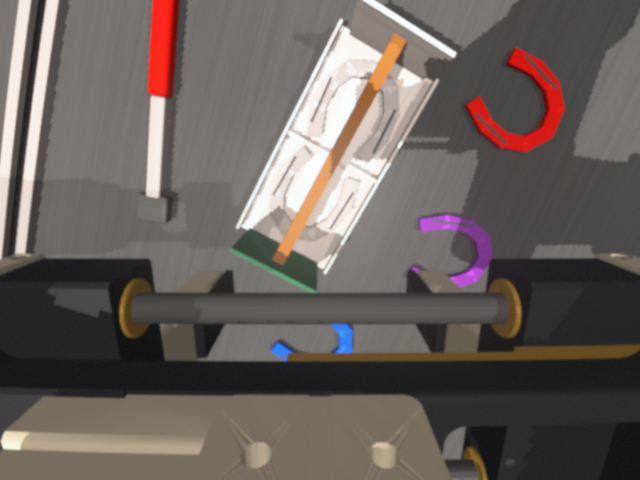

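The wrist view shows the green plate's top edge from (232,249) to (316,291). The bar runs from (281,262) to (398,38), and the bare plate's top ends near (455,54). I'll fit the edges more precisely.

```bash
python3 - <<'E'
from h import *
import pickle
p=pickle.load(open('w1.pkl','rb'))
im=cv2.imread('pics/w1.png'); hsv=cv2.cvtColor(im,cv2.COLOR_BGR2HSV)
def comp(m,seed):
    n,l=cv2.connectedComponents(m.astype(np.uint8)); k=l[seed[1],seed[0]]; return (l==k) if k else m
g=comp((hsv[...,0]>55)&(hsv[...,0]<90)&(hsv[...,1]>60),(290,272))
b=comp((hsv[...,0]>8)&(hsv[...,0]<20)&(hsv[...,1]>130),(345,135))
for m in(g,b):
    c=np.argwhere(m)[:,::-1]; print(len(c),cv2.boxPoints(cv2.minAreaRect(c.astype(np.float32))).round(1).tolist())
    h=cv2.convexHull(c.astype(np.int32)); print(cv2.approxPolyDP(h,2,True).reshape(-1,2).tolist())
# model prediction from the top estimate
from scipy.optimize import least_squares
def model(q,P):
    a=q[2]; R=np.array([[np.cos(a),-np.sin(a)],[np.sin(a),np.cos(a)]]); P=np.array(P,float); return np.c_[P[:,:2]@R.T+q[:2],P[:,2]]
P=[(120,45,90),(120,-45,90),(116,0,68),(-116,0,68),(-116,-45,90),(116,6,68),(116,-6,68)]
print(proj(p,model([565.9,-197.7,np.radians(80.7)],P)).round(1).tolist())
E
```

```text
513 [[120.0999984741211, 289.29998779296875], [291.29998779296875, 225.5], [316.20001220703125, 292.20001220703125], [145.0, 356.0]]
[[315, 289], [314, 293], [145, 356], [231, 248]]
8070 [[89.0, 294.0], [396.8999938964844, 31.5], [655.7000122070312, 335.20001220703125], [347.79998779296875, 597.5999755859375]]
[[639, 349], [487, 479], [480, 479], [127, 337], [120, 328], [118, 307], [123, 290], [131, 280], [395, 34], [405, 41], [639, 345]]
[[319.2, 289.8], [233.1, 247.1], [281.4, 258.0], [402.3, 29.9], [359.5, -10.1], [286.7, 260.7], [276.0, 255.3]]
```

```bash
cat >> h.py <<'E'
from scipy.optimize import least_squares
def model(q,P):
    a=q[2]; R=np.array([[np.cos(a),-np.sin(a)],[np.sin(a),np.cos(a)]]); P=np.array(P,float); return np.c_[P[:,:2]@R.T+q[:2],P[:,2]]
E
python3 - <<'E'
from h import *
import pickle
p=pickle.load(open('w1.pkl','rb'));t=arm.camera_params('top')
P=[(120,45,90),(120,-45,90),(-116,6,68),(-116,-6,68)]
uv=np.array([(315.5,292),(231,248),(405,41),(395,34)])
T=[(116,0,68),(-116,0,68)]; tv=np.array([(350+x/2.22,200+(y-400)/2.22) for x,y in((36,475),(297,523))])
for wt in (0,1,2):
  f=lambda q:np.r_[(proj(p,model(q,P))-uv).ravel(),wt*(proj(t,model(q,T))-tv).ravel()]
  s=least_squares(f,[566,-198,1.41],x_scale=[1,1,.01]); q=s.x; print(wt,q[:2].round(1),np.degrees(q[2]).round(2),s.fun.round(1),model(q,[(118,0,90)]).round(1))
E
```

```text
0 [ 566.8 -193. ] 79.91 [-0.6  1.5 -1.4  2.   1.8 -1.1  0.  -1.6 -0.  -0.  -0.   0. ] [[587.4 -76.9  90. ]]
1 [ 566.7 -193.5] 79.97 [-0.2  1.2 -1.1  1.7  2.  -1.6  0.2 -2.1 -2.5 -1.2 -1.9  0.4] [[587.2 -77.3  90. ]]
2 [ 566.5 -194.4] 80.11 [ 0.6  0.5 -0.4  1.1  2.3 -2.8  0.5 -3.3 -4.1 -2.  -2.8  0.8] [[586.7 -78.1  90. ]]
```

Request:
play_rows([
  [0,0,0,-0.2,-0.05,0,1],
  [0,0,0,-0.4,-0.1,0,1],
  [0,0,0,-0.6,-0.15,0,1],
  [0,0,0,-0.8,-0.2,0,1],
  [0,0,0,-1,-0.24,0,1],
])

```text
time: 4.2
tcp_pos: [549.8, -27.5, 292.1]
orientation: [-180.0, 0.0, -71.6]
ft_force: [0.4, 0.6, -0.5]
gripper_width: 87.9
grasp_force: 0.0
```

Request:
play_rows([
  [0,0,0,-0.2,-0.05,0,1],
  [0,0,0,-0.4,-0.1,0,1],
  [0,0,0,-0.6,-0.15,0,1],
  [0,0,0,-0.8,-0.2,0,1],
  [0,0,0,-1,-0.24,0,1],
])

```text
time: 4.7
tcp_pos: [540.8, 74.9, 292.2]
orientation: [-180.0, 0.0, -71.6]
ft_force: [0.8, 0.2, -0.3]
gripper_width: 87.5
grasp_force: 0.0
```

Request:
play_rows([
  [0,0,0,-0.2,-0.05,0,1],
  [0,0,0,-0.4,-0.1,0,1],
  [0,0,0,-0.6,-0.15,0,1],
  [0,0,0,-0.8,-0.2,0,1],
  [0,0,0,-1,-0.24,0,1],
])

```text
time: 5.2
tcp_pos: [531.8, 177.3, 292.2]
orientation: [-180.0, 0.0, -71.6]
ft_force: [-0.1, 0.3, 0.5]
gripper_width: 87.6
grasp_force: 0.0
```

Request:
play_rows([
  [0,0,0,-0.2,-0.05,0,1],
  [0,0,0,-0.4,-0.1,0,1],
  [0,0,0,-0.6,-0.15,0,1],
  [0,0,0,-0.8,-0.2,0,1],
  [0,0,0,-0.9,-0.24,0,1],
])

```text
time: 5.7
tcp_pos: [526.2, 271.1, 292.1]
orientation: [-180.0, 0.0, -71.5]
ft_force: [-0.3, -0.3, 0.7]
gripper_width: 87.4
grasp_force: 0.0
```

```bash
python3 - <<'E'
from h import *
import pickle
p=arm.camera_params('wrist'); im=save('wrist','w2.png'); pickle.dump(p,open('w2.pkl','wb')); o=arm.get_obs(); print(o['time'],o['tcp_pos'],o['orientation'])
a=np.radians(18.6)
P=[(25.5,12,116),(25.5,-12,116),(-25.5,12,116),(-25.5,-12,116)]
u=proj(p,model([553.9,183.6,a],P)); v=proj(p,model([556.3,176.4,a],[(0,45,50),(0,-45,50)])); print(u.round(),v.round())
x,y=(u.mean(0)).astype(int); x0=max(0,min(440,x-100)); y0=max(0,min(330,y-75))
print(x0,y0); cv2.imwrite('pics/w2c.png',cv2.resize(im[y0:y0+150,x0:x0+200,::-1],(800,600),interpolation=cv2.INTER_CUBIC))
E
```

```text
5.75 [526.54551221 271.78170669 291.92966027] [-1.79993855e+02  3.53648881e-03 -7.14427001e+01]
[[290. 134.]
 [290. 101.]
 [356. 134.]
 [357. 101.]] [[323. 164.]
 [323.  65.]]
223 42
```

View pics/w2c.png

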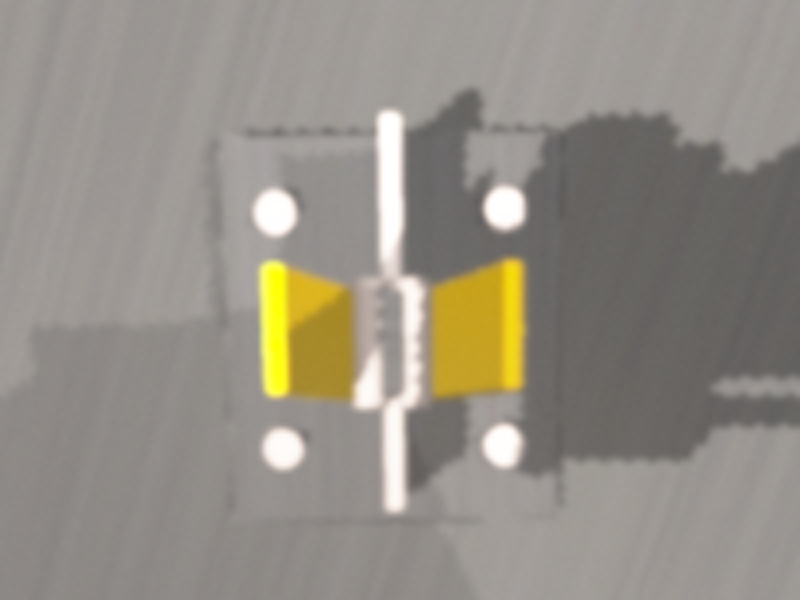

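The clip is seen clearly. Its outer top corners are at about crop (263,262–395) and (523,258–387), and the plate top runs (390,112)–(395,512). The clip is nearly square to the tool.

```bash
python3 - <<'E'
from h import *
import pickle
p=pickle.load(open('w2.pkl','rb'))
c=lambda L:np.array([(223+x/4,42+y/4) for x,y in L])
f=lambda q:(proj(p,model(q,[(0,45,50),(0,-45,50)]))-c([(395,512),(390,112)])).ravel()
s=least_squares(f,[556,176,.32],x_scale=[1,1,.01]);print('plate',s.x[:2],np.degrees(s.x[2]),s.fun)
P=[(25.5,12,117),(25.5,-12,117),(-25.5,12,117),(-25.5,-12,117)]
f=lambda q:(proj(p,model(q,P))-c([(265,395),(261,262),(522,387),(524,258)])).ravel()
s=least_squares(f,[556,176,.32],x_scale=[1,1,.01]);print('clip',s.x[:2],np.degrees(s.x[2]),s.fun)
E
```

```text
plate [556.2323268  181.40148361] 19.32992365059722 [-0.00991254 -0.70345234  0.00953582  0.62263687]
clip [554.04073259 188.25157397] 19.651649953337284 [-0.62258267 -0.30189038 -0.91918123  0.20308412  0.95747976  0.36340926
  0.58930951 -0.19628587]
```

Request:
play_rows([
  [0,0,0,0.2,0,0.1,1],
  [0,0,0,0.4,0,0.2,1],
  [0,0,0,0.6,0,0.3,1],
  [0,0,-0.02,0.8,0.01,0.4,1],
  [0,0,-0.02,0.9,0.01,0.45,1],
])

```text
time: 6.25
tcp_pos: [554.1, 182.0, 246.2]
orientation: [179.9, -0.0, -71.0]
ft_force: [1.2, 0.2, -0.1]
gripper_width: 87.3
grasp_force: 0.0
```

Request:
play_rows([
  [0,0,0,0,0,0.1,1],
  [0,0,0,0,0,0.3,1],
  [0,0,0,0,0,0.5,1],
  [0,0,0,0,0,0.7,1],
  [0,0,0,0,0,0.85,1],
])

```text
time: 6.75
tcp_pos: [553.8, 184.0, 160.8]
orientation: [180.0, -0.0, -70.9]
ft_force: [0.5, 0.3, -1.4]
gripper_width: 87.4
grasp_force: 0.0
```

```bash
python3 - <<'E'
from h import *
o=arm.get_obs(); print(o['time'],o['tcp_pos'],o['orientation'],o['ft_force'])
save('scene','s3.png');t=arm.camera('top')
s=cv2.imread('pics/s3.png')
a=cv2.resize(s[190:340,320:480],(427,400),interpolation=cv2.INTER_CUBIC)
cv2.imwrite('pics/s3c.png',a)
E
```

```text
6.75 [553.77724854 183.98787067 160.80593675] [ 1.79958422e+02 -1.71998028e-03 -7.09209816e+01] [ 0.50430935  0.25725667 -1.38636837]
```

View pics/s3c.png

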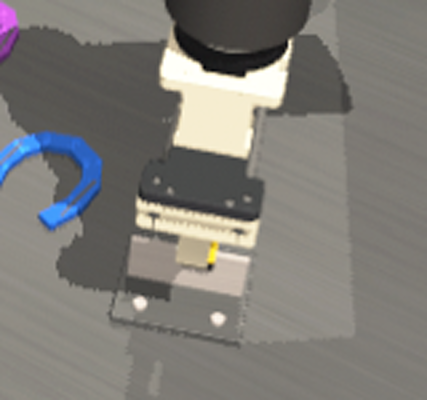

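The finger stands in front of the clip, and a sliver of yellow shows on its +y side at crop (213,255). The grip is about 2 mm short in y, so I'll shift along the edge, drop the last 12 mm and squeeze.

Request:
play_rows([
  [0,0,0,-0.02,0,0.06,1],
  [0,0,0,-0.03,0,0.12,1],
  [0,0,0,-0.03,0,0.12,0.6],
  [0,0,0,-0.03,0,0.12,0.4],
  [0,0,0,-0.03,0,0.12,0.2],
], grip_force=25)

```text
time: 7.35
tcp_pos: [553.4, 186.5, 150.7]
orientation: [-180.0, 0.0, -70.9]
ft_force: [-0.6, -0.1, -0.2]
gripper_width: 69.0
grasp_force: 0.0
```

Request:
play_rows([
  [0,0,0,0,0,0,0.1],
  [0,0,0,0,0,0,0.1],
  [0,0,0,0,0,0,0.1],
  [0,0,0,0,0,0,0.1],
  [0,0,0,0,0,0,0.1],
])

```text
time: 7.85
tcp_pos: [554.4, 186.9, 151.7]
orientation: [-179.8, 0.0, -70.9]
ft_force: [0.4, 0.9, 7.4]
gripper_width: 29.1
grasp_force: 5.6
```

Request:
play_rows([
  [0,0,0,0,0,0,0.1],
  [0,0,0,0,0,0,0.1],
  [0,0,0,0,0,0,0.1],
  [0,0,0,0,0,0,0.1],
  [0,0,0,0,0,0,0.1],
])

```text
time: 8.35
tcp_pos: [554.0, 186.7, 151.8]
orientation: [-179.9, 0.0, -70.9]
ft_force: [-2.1, -1.1, 10.0]
gripper_width: 23.9
grasp_force: 25.0
```

Request:
play_rows([
  [0,0,0,0,0,-0.05,0.1],
  [0,0,0,0,0,-0.15,0.1],
  [0,0,0,0,0,-0.3,0.1],
  [0,0,0,0,0,-0.45,0.1],
  [0,0,0,0,0,-0.6,0.1],
])

```text
time: 8.85
tcp_pos: [553.1, 186.3, 211.1]
orientation: [180.0, 0.0, -70.9]
ft_force: [-0.5, -0.2, -1.1]
gripper_width: 23.6
grasp_force: 25.0
```

Request:
play_rows([
  [0,0,0,0,0,-0.15,0.1],
  [0,0,0,0,0,-0.3,0.1],
  [0,0,0,0,0,-0.45,0.1],
  [0,0,0,0,0,-0.55,0.1],
  [0,0,0,0,0,-0.6,0.1],
])

```text
time: 9.35
tcp_pos: [553.3, 186.5, 271.4]
orientation: [-179.9, 0.0, -70.9]
ft_force: [-0.1, -0.2, -0.9]
gripper_width: 23.5
grasp_force: 25.0
```

```bash
python3 - <<'E'
from h import *
o=arm.get_obs(); print(o['time'],o['tcp_pos'],o['orientation'],o['ft_force'],o['joint_pos'])
save('scene','s4.png');save('top','t4.png')
s=cv2.imread('pics/s4.png')
cv2.imwrite('pics/s4c.png',cv2.resize(s[130:330,310:490],(540,600),interpolation=cv2.INTER_CUBIC))
E
```

```text
9.35 [553.34098628 186.46466932 271.41066241] [-1.79922968e+02  2.28761562e-02 -7.09048125e+01] [-0.05789146 -0.18586448 -0.92184129] [ 3.78006190e+01  1.28277197e+01 -1.29408463e+01  3.37413334e-03
 -6.41511345e+01 -1.87069159e+01]
```

View pics/s4c.png

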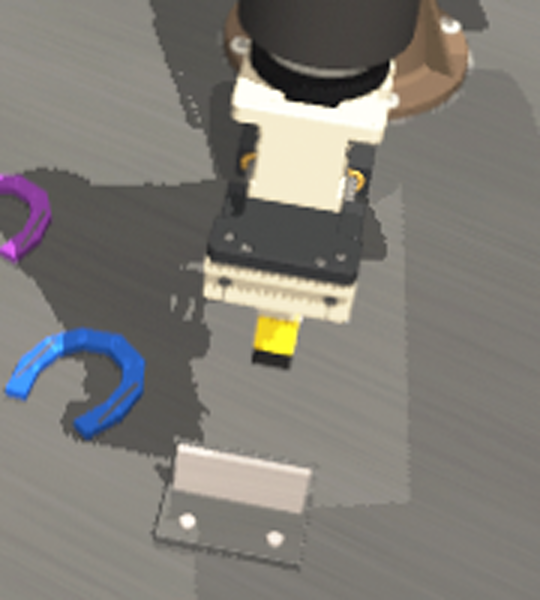

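The clip is off the bracket and squeezed between the fingers, with the dark jaw bottom at crop (272,366). The scene camera gives a third reading of the green plate, and I can check the clip's height in the grip from it.

```bash
python3 - <<'E'
from h import *
p=arm.camera_params('scene')
im=cv2.imread('pics/s4.png'); hsv=cv2.cvtColor(im,cv2.COLOR_BGR2HSV)
m=((hsv[...,0]>55)&(hsv[...,0]<95)&(hsv[...,1]>70)).astype(np.uint8); m[:200]=0;m[300:]=0;m[:,:240]=0;m[:,320:]=0
h=cv2.convexHull(np.argwhere(m)[:,::-1].astype(np.int32)); print(cv2.approxPolyDP(h,2.5,True).reshape(-1,2).tolist())
for y in(-77,-79,-81.3):
    a=np.radians(80.2); c=[586.5-118*np.cos(a),y-118*np.sin(a),a]
    print(y,proj(p,model(c,[(120,45,90),(120,-45,90),(120,-45,4),(120,45,4)])).round(1).tolist())
for tz in(153,156,159,162):
    print(tz,proj(p,model([553.3,186.5,np.radians(19.1)],[(14,12,tz),(14,-12,tz)])).round(1).tolist())
print('obs',(310+np.array([252,290])/3),130+np.array([361,367])/3)
E
```

```text
[[293, 218], [294, 246], [266, 266], [263, 238]]
-77 [[293.6, 217.2], [262.6, 238.2], [265.3, 266.4], [294.6, 245.4]]
-79 [[292.8, 216.9], [261.8, 237.8], [264.6, 266.0], [293.9, 245.0]]
-81.3 [[292.0, 216.5], [260.9, 237.4], [263.7, 265.6], [293.0, 244.6]]
153 [[404.8, 252.8], [392.1, 250.4]]
156 [[405.0, 251.7], [392.2, 249.3]]
159 [[405.2, 250.5], [392.4, 248.1]]
162 [[405.4, 249.4], [392.6, 247.0]]
obs [394.         406.66666667] [250.33333333 252.33333333]
```

Request:
play_rows([
  [0,0,0,0.1,0.02,0,0.1],
  [0,0,0,0.27,0.06,0,0.1],
  [0,0,0,0.47,0.1,0,0.1],
  [0,0,0,0.67,0.14,0,0.1],
  [0,0,0,0.87,0.18,0,0.1],
])

```text
time: 9.95
tcp_pos: [564.3, 96.1, 269.5]
orientation: [179.9, -0.0, -70.9]
ft_force: [-0.3, 0.3, -0.8]
gripper_width: 23.4
grasp_force: 25.0
```

Request:
play_rows([
  [0,0,0,0.2,0.04,0,0.1],
  [0,0,0,0.4,0.08,0,0.1],
  [0,0,0,0.6,0.12,0,0.1],
  [0,0,0,0.8,0.16,0,0.1],
  [0,0,0,0.95,0.2,0,0.1],
])

```text
time: 10.45
tcp_pos: [576.4, -0.4, 269.5]
orientation: [179.9, -0.0, -71.0]
ft_force: [-0.1, -0.2, -0.4]
gripper_width: 23.2
grasp_force: 25.0
```

Request:
play_rows([
  [0,0,-0.1,0.15,0.04,0,0.1],
  [0,0,-0.25,0.35,0.08,0,0.1],
  [0,0,-0.4,0.55,0.12,0,0.1],
  [0,0,-0.55,0.7,0.15,0,0.1],
  [0,0,-0.7,0.79,0.17,0,0.1],
])

```text
time: 10.95
tcp_pos: [586.1, -80.3, 269.7]
orientation: [180.0, 0.0, -49.8]
ft_force: [0.3, -0.2, -1.2]
gripper_width: 23.4
grasp_force: 25.0
```

Request:
play_rows([
  [0,0,-0.15,0,0,0,0.1],
  [0,0,-0.3,0,0,0,0.1],
  [0,0,-0.45,0,0,0,0.1],
  [0,0,-0.6,0,0,0,0.1],
  [0,0,-0.7,0,0,0,0.1],
])

```text
time: 11.45
tcp_pos: [586.1, -79.1, 269.7]
orientation: [180.0, 0.0, -28.8]
ft_force: [0.1, 0.6, -0.4]
gripper_width: 23.5
grasp_force: 25.0
```

Request:
play_rows([
  [0,0,-0.15,0,0,0,0.1],
  [0,0,-0.3,0,0,0,0.1],
  [0,0,-0.45,0,0,0,0.1],
  [0,0,-0.55,0,0,0,0.1],
  [0,0,-0.63,0,0,0,0.1],
])

```text
time: 11.95
tcp_pos: [586.1, -79.1, 269.7]
orientation: [180.0, 0.0, -9.9]
ft_force: [0.3, -0.2, -0.7]
gripper_width: 23.4
grasp_force: 25.0
```

```bash
python3 - <<'E'
from h import *
o=arm.get_obs(); print(o['time'],o['tcp_pos'],o['orientation'],o['gripper_width'])
a=np.radians(o['orientation'][2]); d=np.array([586.8,-78])-o['tcp_pos'][:2]
print('tool dx,dy',d@[np.cos(a),np.sin(a)],d@[np.sin(a),-np.cos(a)],'dyaw',-9.9-o['orientation'][2])
E
```

```text
11.95 [586.07614496 -79.11064765 269.70045307] [ 1.79985692e+02  4.92307357e-02 -9.90334834e+00] 23.406099093215392
tool dx,dy 0.5220524876431387 -1.2185916096422993 dyaw 0.0033483422928348716
```

Request:
play_rows([
  [0,0,0,0,-0.01,0.1,0.1],
  [0,0,0,0,-0.01,0.25,0.1],
  [0,0,0,0,-0.01,0.4,0.1],
  [0,0,0,0,-0.01,0.5,0.1],
  [0,0,0,0,-0.01,0.57,0.1],
])

```text
time: 12.45
tcp_pos: [586.2, -77.6, 211.7]
orientation: [180.0, 0.1, -10.1]
ft_force: [0.3, -0.5, -0.4]
gripper_width: 23.8
grasp_force: 25.0
```

```bash
python3 - <<'E'
from h import *
o=arm.get_obs(); print(o['time'],o['tcp_pos'],o['orientation'],o['gripper_width'])
p=arm.camera_params('wrist');s=save('scene','s5.png');t=save('top','t5.png');w=save('wrist','w5.png')
o=np.zeros((600,800,3),np.uint8)
o[:300,:400]=cv2.resize(s[170:290,200:360],(400,300),interpolation=cv2.INTER_CUBIC)
o[:300,400:]=cv2.resize(t[190:310,320:480],(400,300),interpolation=cv2.INTER_CUBIC)
o[300:,:400]=cv2.resize(w,(400,300))
cv2.imwrite('pics/c5.png',o[:,:,::-1])
E
```

```text
12.45 [586.15511519 -77.62003357 211.65949465] [ 1.79968295e+02  9.80975725e-02 -1.00616531e+01] 23.843919915536365
```

View pics/c5.png

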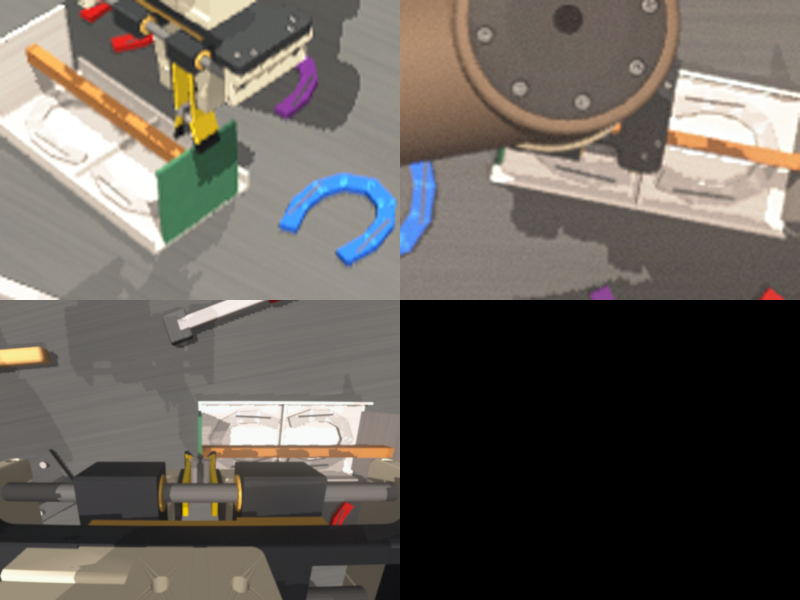

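The jaws sit just above the plate. In the wrist view the green edge (column 200) runs straight into the middle of the jaws (187–213), so the clip is centred and square. Now I lower it.

Request:
play_rows([
  [0,0,0,0,0,0.03,0.1],
  [0,0,0,0,0,0.07,0.1],
  [0,0,0,0,0,0.11,0.1],
  [0,0,0,0,0,0.15,0.1],
  [0,0,0,0,0,0.17,0.1],
])

```text
time: 13.1
tcp_pos: [586.6, -77.3, 195.6]
orientation: [180.0, 0.0, -10.0]
ft_force: [-0.9, 0.0, -0.1]
gripper_width: 23.8
grasp_force: 25.0
```

Request:
play_rows([
  [0,0,0,0,0,0.01,0.1],
  [0,0,0,0,0,0.02,0.1],
  [0,0,0,0,0,0.02,0.1],
  [0,0,0,0,0,0.02,0.1],
  [0,0,0,0,0,0.02,0.1],
])

```text
time: 13.6
tcp_pos: [586.8, -77.3, 194.3]
orientation: [-180.0, -0.0, -10.0]
ft_force: [0.2, -0.4, -1.3]
gripper_width: 23.3
grasp_force: 25.0
```

Request:
play_rows([
  [0,0,0,0,0,0.01,0.1],
  [0,0,0,0,0,0.02,0.1],
  [0,0,0,0,0,0.02,0.1],
  [0,0,0,0,0,0.02,0.1],
  [0,0,0,0,0,0.02,0.1],
])

```text
time: 14.1
tcp_pos: [586.7, -77.3, 192.2]
orientation: [180.0, 0.0, -10.0]
ft_force: [0.5, 0.5, -0.6]
gripper_width: 23.3
grasp_force: 25.0
```

Request:
play_rows([
  [0,0,0,0,0,0.01,0.1],
  [0,0,0,0,0,0.01,0.1],
  [0,0,0,0,0,0.02,0.1],
  [0,0,0,0,0,0.02,0.1],
  [0,0,0,0,0,0.02,0.1],
])

```text
time: 14.6
tcp_pos: [587.0, -77.4, 191.7]
orientation: [180.0, -0.1, -10.0]
ft_force: [-3.9, 1.7, 10.2]
gripper_width: 23.3
grasp_force: 25.0
```

The spacer is on the edge, with a 10 N reaction. I'll open gradually.

Request:
play_rows([
  [0,0,0,0,0,0,0.3],
  [0,0,0,0,0,0,0.4],
  [0,0,0,0,0,0,0.5],
  [0,0,0,0,0,0,0.7],
  [0,0,0,0,0,0,1],
])

```text
time: 15.1
tcp_pos: [586.5, -77.3, 189.7]
orientation: [180.0, 0.0, -10.0]
ft_force: [-0.5, -1.0, 0.2]
gripper_width: 53.0
grasp_force: 0.0
```

Request:
play_rows([
  [0,0,0,0,0,0,1],
  [0,0,0,0,0,0,1],
  [0,0,0,0,0,0,1],
  [0,0,0,0,0,0,1],
  [0,0,0,0,0,0,1],
])

```text
time: 15.6
tcp_pos: [586.7, -77.3, 190.2]
orientation: [180.0, 0.0, -10.0]
ft_force: [-0.0, -0.3, -0.4]
gripper_width: 87.0
grasp_force: 0.0
```

Request:
play_rows([
  [0,0,0,0,0,-0.1,1],
  [0,0,0,0,0,-0.3,1],
  [0,0,0,0,0,-0.5,1],
  [0,0,0,0,0,-0.75,1],
  [0,0,0,0,0,-1,1],
])

```text
time: 16.1
tcp_pos: [586.6, -77.4, 291.9]
orientation: [180.0, -0.0, -10.0]
ft_force: [0.1, 0.3, 1.0]
gripper_width: 87.7
grasp_force: 0.0
```

```bash
python3 - <<'E'
from h import *
import pickle
o=arm.get_obs(); print(o['time'],o['tcp_pos'],o['orientation'],o['gripper_width'])
p=arm.camera_params('wrist');s=save('scene','s6.png');w=save('wrist','w6.png');pickle.dump(p,open('w6.pkl','wb'))
o=np.zeros((600,800,3),np.uint8)
o[:,:400]=cv2.resize(s[170:290,210:290],(400,600),interpolation=cv2.INTER_CUBIC)
o[:300,400:]=cv2.resize(w,(400,300))
cv2.imwrite('pics/c6.png',o[:,:,::-1])
E
```

```text
16.1 [586.63427369 -77.35855871 291.91183887] [ 1.79999024e+02 -2.28148984e-02 -1.00028631e+01] 87.68483656717488
```

View pics/c6.png

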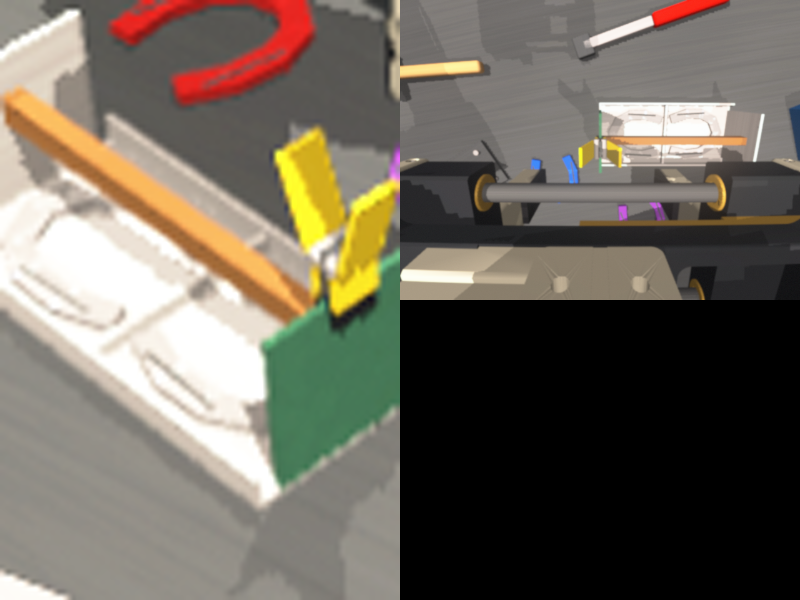

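The clip is seated square on the green plate with its jaws over the edge (crop (345,310)), and the shoes and bar are clear. Next I go above the bar's middle at (566.6,−194.5) and turn −90°.

Request:
play_rows([
  [0,0,0,0,0.1,0,1],
  [0,0,0,0,0.22,0,1],
  [0,0,0,0,0.35,0,1],
  [0,0,0,0,0.48,0,1],
  [0,0,0,0,0.6,0,1],
])

```text
time: 16.7
tcp_pos: [575.8, -137.9, 289.7]
orientation: [180.0, 0.1, -10.0]
ft_force: [0.4, -0.2, -0.0]
gripper_width: 87.3
grasp_force: 0.0
```

Request:
play_rows([
  [0,0,0.2,0,0.15,0,1],
  [0,0,0.4,0,0.3,0,1],
  [0,0,0.6,0,0.42,0,1],
  [0,0,0.8,0,0.52,0,1],
  [0,0,1,0,0.59,0,1],
])

```text
time: 17.2
tcp_pos: [565.6, -196.0, 289.9]
orientation: [180.0, 0.0, -40.3]
ft_force: [-0.2, 0.9, -0.5]
gripper_width: 87.5
grasp_force: 0.0
```

Request:
play_rows([
  [0,0,0.2,0,0,0,1],
  [0,0,0.4,0,0,0,1],
  [0,0,0.6,0,0,0,1],
  [0,0,0.8,0,0,0,1],
  [0,0,1,0,0,0,1],
])

```text
time: 17.7
tcp_pos: [565.7, -195.4, 289.9]
orientation: [180.0, 0.0, -70.3]
ft_force: [-0.2, 1.1, -0.4]
gripper_width: 87.8
grasp_force: 0.0
```

Request:
play_rows([
  [0,0,0.2,0,0,0,1],
  [0,0,0.4,0,0,0,1],
  [0,0,0.6,0,0,0,1],
  [0,0,0.8,0,0,0,1],
  [0,0,1,0,0,0,1],
])

```text
time: 18.2
tcp_pos: [565.8, -195.3, 289.9]
orientation: [180.0, -0.0, -100.3]
ft_force: [0.6, -0.1, 0.2]
gripper_width: 87.7
grasp_force: 0.0
```

```bash
python3 - <<'E'
from h import *
p=arm.camera_params('wrist'); w=save('wrist','w7.png')
o=arm.get_obs(); print(o['time'],o['tcp_pos'],o['orientation'])
a=np.radians(o['orientation'][2]); d=np.array([566.6,-194.5])-o['tcp_pos'][:2]
print('tool dx,dy',d@[np.cos(a),np.sin(a)],d@[np.sin(a),-np.cos(a)],'dyaw',-99.9-o['orientation'][2])
hsv=cv2.cvtColor(cv2.imread('pics/w7.png'),cv2.COLOR_BGR2HSV)
m=(hsv[...,0]>8)&(hsv[...,0]<20)&(hsv[...,1]>130)
# visible bar: project model and compare per row
q=[566.6,-194.5,np.radians(80.1)]
print(proj(p,model(q,[(x,0,68) for x in(-116,-60,-100)])).round(1).tolist())
for r in range(20,260,40):
    c=np.where(m[r,200:440])[0]; print(r,(c.min()+200,c.max()+200,len(c)) if len(c) else None)
E
```

```text
18.25 [ 565.72501542 -195.31433332  289.85476391] [ 1.79964348e+02 -6.22758025e-03 -1.00638239e+02]
tool dx,dy -0.9618654120508934 -0.7096137708518054 dyaw 0.7382389130498836
[[318.7, 94.7], [319.1, 159.5], [318.8, 113.7]]
20 None
60 None
100 (np.int64(313), np.int64(324), 12)
140 (np.int64(321), np.int64(324), 4)
180 None
220 None
```

Request:
play_rows([
  [0,0,-0.02,-0.01,-0.01,0.15,1],
  [0,0,-0.02,-0.01,-0.01,0.35,1],
  [0,0,-0.02,-0.01,-0.01,0.6,1],
  [0,0,-0.02,-0.01,-0.01,0.8,1],
  [0,0,-0.02,-0.01,-0.01,0.95,1],
])

```text
time: 18.75
tcp_pos: [566.5, -194.3, 193.5]
orientation: [179.9, -0.0, -99.3]
ft_force: [-0.5, -0.0, -0.0]
gripper_width: 87.7
grasp_force: 0.0
```

Request:
play_rows([
  [0,0,0,0,0,0.2,1],
  [0,0,0,0,0,0.4,1],
  [0,0,0,0,0,0.6,1],
  [0,0,0,0,0,0.8,1],
  [0,0,0,0,0,0.88,1],
])

```text
time: 19.25
tcp_pos: [566.0, -194.2, 105.1]
orientation: [179.8, -0.0, -99.3]
ft_force: [-0.8, -0.4, -0.1]
gripper_width: 87.6
grasp_force: 0.0
```

Request:
play_rows([
  [0,0,0,0,0,0,0.5],
  [0,0,0,0,0,0,0.3],
  [0,0,0,0,0,0,0.2],
  [0,0,0,0,0,0,0.1],
  [0,0,0,0,0,0,0],
], grip_force=40)

```text
time: 19.75
tcp_pos: [567.5, -193.7, 107.9]
orientation: [-179.9, 0.0, -99.4]
ft_force: [-0.2, -0.5, 0.2]
gripper_width: 53.6
grasp_force: 0.0
```

Request:
play_rows([
  [0,0,0,0,0,0,0],
  [0,0,0,0,0,0,0],
  [0,0,0,0,0,0,0],
  [0,0,0,0,0,0,0],
  [0,0,0,0,0,0,0],
])

```text
time: 20.25
tcp_pos: [567.2, -193.7, 107.1]
orientation: [180.0, -0.0, -99.4]
ft_force: [-1.0, 1.0, 1.3]
gripper_width: 13.3
grasp_force: 3.6
```

Request:
play_rows([
  [0,0,0,0,0,0,0],
  [0,0,0,0,0,0,0],
  [0,0,0,0,0,0,0],
  [0,0,0,0,0,0,0],
  [0,0,0,0,0,0,0],
])

```text
time: 20.75
tcp_pos: [566.9, -193.6, 107.1]
orientation: [180.0, -0.0, -99.4]
ft_force: [-2.2, 0.7, 1.5]
gripper_width: 11.8
grasp_force: 40.0
```

The bar is gripped (11.8 mm, 40 N). I'll lift gently.

Request:
play_rows([
  [0,0,0,0,0,-0.03,0],
  [0,0,0,0,0,-0.08,0],
  [0,0,0,0,0,-0.15,0],
  [0,0,0,0,0,-0.22,0],
  [0,0,0,0,0,-0.3,0],
])

```text
time: 21.25
tcp_pos: [567.2, -193.6, 137.7]
orientation: [180.0, 0.0, -99.4]
ft_force: [-0.3, 0.2, -9.6]
gripper_width: 11.7
grasp_force: 40.0
```

Request:
play_rows([
  [0,0,0,0,0,-0.08,0],
  [0,0,0,0,0,-0.16,0],
  [0,0,0,0,0,-0.24,0],
  [0,0,0,0,0,-0.32,0],
  [0,0,0,0,0,-0.4,0],
])

```text
time: 21.75
tcp_pos: [567.2, -193.7, 177.9]
orientation: [180.0, 0.0, -99.4]
ft_force: [-0.7, 0.4, -7.7]
gripper_width: 11.8
grasp_force: 40.0
```

Request:
play_rows([
  [0,0,0,0,0,-0.08,0],
  [0,0,0,0,0,-0.16,0],
  [0,0,0,0,0,-0.24,0],
  [0,0,0,0,0,-0.32,0],
  [0,0,0,0,0,-0.4,0],
])

```text
time: 22.25
tcp_pos: [567.2, -193.6, 217.8]
orientation: [180.0, 0.0, -99.4]
ft_force: [0.1, 0.1, -7.8]
gripper_width: 11.6
grasp_force: 40.0
```

Request:
play_rows([
  [0,0,0,0,0,-0.06,0],
  [0,0,0,0,0,-0.1,0],
  [0,0,0,0,0,-0.13,0],
  [0,0,0,0,0,-0.15,0],
  [0,0,0,0,0,-0.15,0],
])

```text
time: 22.75
tcp_pos: [567.3, -193.7, 232.3]
orientation: [-180.0, 0.0, -99.4]
ft_force: [0.4, 0.1, -8.0]
gripper_width: 11.7
grasp_force: 40.0
```

Request:
play_rows([
  [0,0,0,0,0,0,0],
  [0,0,0,0,0,0,0],
  [0,0,0,0,0,0,0],
  [0,0,0,0,0,0,0],
  [0,0,0,0,0,0,0],
])

```text
time: 23.25
tcp_pos: [567.2, -193.6, 232.1]
orientation: [180.0, -0.0, -99.4]
ft_force: [-0.1, -0.4, -9.0]
gripper_width: 12.0
grasp_force: 40.0
```

```bash
python3 - <<'E'
from h import *
o=arm.get_obs(); print(o['time'],o['tcp_pos'],o['orientation'],o['moment'],o['ft_force'])
s=save('scene','s8.png'); cv2.imwrite('pics/s8c.png',cv2.resize(s[130:290,160:340,::-1],(675,600),interpolation=cv2.INTER_CUBIC))
E
```

```text
23.25 [ 567.19596235 -193.64787987  232.10037575] [ 1.79992866e+02 -1.32025389e-03 -9.94030969e+01] [-0.07833799  0.104464   -0.02038071] [-0.11546226 -0.37302444 -9.02263885]
```

View pics/s8c.png

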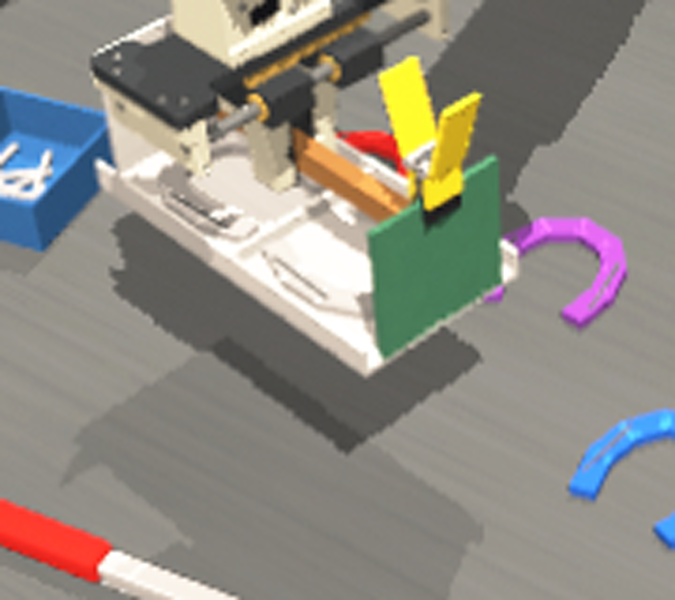

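The carrier is up with both shoes inside and the clip on the green plate. A quick numeric level check before handing in.

```bash
python3 - <<'E'
from h import *
p=arm.camera_params('scene'); c=lambda L:np.array([(160+x/3.75,130+y/3.75) for x,y in L])
uv=c([(497,157),(370,230),(380,357),(500,283),(100,168),(368,375)])
from scipy.spatial.transform import Rotation as R
P=np.array([(120,45,90),(120,-45,90),(120,-45,4),(120,45,4),(-120,-58,18),(120,-58,0)],float)-[0,0,60]
f=lambda q:(proj(p,R.from_euler('ZYX',q[:3]).apply(P)+q[3:]*100)-uv).ravel()
s=least_squares(f,[1.4,0,0,5.67,-1.94,1.85]); print(np.degrees(s.x[:3]).round(1),(s.x[3:]*100).round(1),s.fun.round(1))
E
```

```text
[80.  -1.4 -1.4] [ 561.1 -195.8  175. ] [-0.   0.1  0.2  0.1  0.5  0.1  0.3 -0.2 -0.   0.1 -0.9 -0.2]
```

Level to about 1–2° (7° allowed), with the underside about 120 mm up. Handing in.

```bash
python3 -c "
from station import arm
print(arm.sign_off())"
```

```text
the job is handed in; nothing more can be done
None
```

I handed the job in at about 23 s; no verdict came back, but by the last picture and force readings the clip is seated square on the green plate and the carrier is held level and steady about 12 cm up, with both shoes inside.

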